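Close the open toggle clamp on the board pallet

TASK

On the board pallet one of the three toggle clamps has been left open, its handle sticking up. With the fingertips press that handle gently down until it lies flat like its neighbours and the clamp has locked with its rubber foot on the board, then withdraw. Touch only that handle: leave alone the boards, the other two clamps, the open clamp's own holding bar, and the nut driver and cutters beside the pallet.

Things in the scene. Friction and masses are not known exactly. Their poses are not given: they have to be found in the camera images.
- pallet: Aluminium plate 158 x 316 x 10 mm lying on the bench, fixed. Its x axis points away from the handles towards the boards, y along the row of three clamps, z up; origin on its underside, 56 mm in from the edge on the handle side and midway along the row. Three stations stand 100 mm apart along y, each a white board nest with a toggle clamp in front of it; which clamp stands at which station varies.
- clamp_1: Base of a toggle clamp that is already shut, a steel foot 40 x 34 mm with two cheeks, fixed. Origin under the bar's pivot, on the pallet's top face (10 mm above the bench); axes as the pallet's. Handle towards -x, holding bar towards +x.
- clamp_1_grip (a point): Point on the upper (pressing) face of this clamp's handle, 19 mm from its free end. Grip 62 long, 23 wide, 10 mm thick. Axes: x along the handle to its pivot 80 mm away, z out of the pressing face. Shut: 58 mm behind (-x) and 34 mm above the clamp's origin.
- clamp_1_bar (a joint): Holding bar's angle, rad: 0 = level, shut on the board; positive = raised. Bar 54 mm long. Starts at 0.
- clamp_1_pad (a point): Centre of the underside of this clamp's sprung rubber foot, 9 mm across, that presses on the board with about 4 N when the clamp is shut.
- clamp_2: Base of the toggle clamp that has been left open, a steel foot 40 x 34 mm with two cheeks, fixed. Origin under the bar's pivot, on the pallet's top face (10 mm above the bench); axes as the pallet's. Handle towards -x, holding bar towards +x. Pressed, the handle swings back and down through about 56 degrees to its stop.
- clamp_2_grip (a point): Point on the upper (pressing) face of this clamp's handle, 19 mm from its free end. Grip 62 long, 23 wide, 10 mm thick. Axes: x along the handle to its pivot 80 mm away, z out of the pressing face. Open: the handle rises at 60 degrees, this point lies about 21 mm behind (-x) and 109 mm above the clamp's origin. Locked on its stop: 58 mm behind, 34 mm above.
- clamp_2_bar (a joint): Holding bar's angle, rad: 0 = level, shut on the board; positive = raised. Bar 54 mm long. Starts at about 0.75, driven by the handle through a link that passes dead centre when the handle is 5 degrees above its stop; beyond that the clamp stays shut. Moving the handle takes about 1 N, a few N near the end; it stays where it is left.
- clamp_2_pad (a point): Centre of the underside of this clamp's sprung rubber foot, 9 mm across, that presses on the board with about 4 N when the clamp is shut.
- clamp_3: Base of a toggle clamp that is already shut, a steel foot 40 x 34 mm with two cheeks, fixed. Origin under the bar's pivot, on the pallet's top face (10 mm above the bench); axes as the pallet's. Handle towards -x, holding bar towards +x.
- clamp_3_grip (a point): Point on the upper (pressing) face of this clamp's handle, 19 mm from its free end. Grip 62 long, 23 wide, 10 mm thick. Axes: x along the handle to its pivot 80 mm away, z out of the pressing face. Shut: 58 mm behind (-x) and 34 mm above the clamp's origin.
- clamp_3_bar (a joint): Holding bar's angle, rad: 0 = level, shut on the board; positive = raised. Bar 54 mm long. Starts at 0.
- clamp_3_pad (a point): Centre of the underside of this clamp's sprung rubber foot, 9 mm across, that presses on the board with about 4 N when the clamp is shut.
- board_1: Green circuit board 64 x 60 mm, 2 mm thick with parts up to 12 mm high, lying loose in its nest, 73 mm ahead (+x) of the station's clamp origin; origin on its underside at its middle.
- board_2: Green circuit board 64 x 60 mm, 2 mm thick with parts up to 12 mm high, lying loose in its nest, 73 mm ahead (+x) of the station's clamp origin; origin on its underside at its middle.
- board_3: Green circuit board 64 x 60 mm, 2 mm thick with parts up to 12 mm high, lying loose in its nest, 73 mm ahead (+x) of the station's clamp origin; origin on its underside at its middle.
- nut_driver: Nut driver (screwdriver shape) 135 mm long, handle 20 mm thick, lying loose beside the pallet (+y end); origin on the bench under its middle. Leave it alone.
- cutters: Side cutters 123 x 41 x 10 mm, lying loose beside the pallet (-y end); origin on the bench under their middle. Leave them alone.
There are look-alikes about, which are no part of the job. What is shaped like the board_1 but blue is not meant. Leave any purple look-alike of the board_2 alone.

How it is judged (in metres and radians):
On the way, in this order (a step that is already met when the one before it is completed fails the run):
1. the fingertips press on the open clamp's handle while it comes down past half way (contact force between the fingers and clamp_2_handle above 0.2 N and z of clamp_2_grip in the frame of clamp_2 below 0.07 m).
2. the handle lies flat, past dead centre, and the rubber foot presses on the board (z of clamp_2_grip in the frame of clamp_2 below 0.038 m and (contact force between clamp_2_pad and board_1 above 2 N or contact force between clamp_2_pad and board_2 above 2 N or contact force between clamp_2_pad and board_3 above 2 N)), for 0.2 s.
At the end, for the whole second after the job is handed in: The open clamp's handle lies flat (its grip point less than 38 mm above the clamp's base, past dead centre), its bar is down within 0.04 rad with the foot pressing on the board with over 2 N; the other clamps are still shut and every board is within 3 mm of where it was (all of step 2 and value of joint each of clamp_2_bar, clamp_1_bar, clamp_3_bar below 0.04 rad and distance of each of board_1, board_2, board_3 from where it was at the start of the episode below 0.003 m); the robot touches nothing.
It fails at once if a board is touched with over 1 N or shifts more than 4 mm (contact force between any of the fingers, the arm and board_1 above 1 N or contact force between any of the fingers, the arm and board_2 above 1 N or contact force between any of the fingers, the arm and board_3 above 1 N or distance of any of board_1, board_2, board_3 from where it was at the start of the episode above 0.004 m).
It fails at once if one of the shut clamps is touched with over 1 N or opens (contact force between any of the fingers, the arm and clamp_1 above 1 N or value of joint any of clamp_1_bar, clamp_3_bar above 0.08 rad or contact force between any of the fingers, the arm and clamp_3 above 1 N).
It fails at once if the open clamp's holding bar is touched with over 1 N (contact force between any of the fingers, the arm and clamp_2_bar above 1 N).
It fails at once if the handle is pressed with more than 40 N, or is lifted so that the clamp opens wider (bar above 0.95 rad) (contact force between any of the fingers, the arm and clamp_2_handle above 40 N or value of joint clamp_2_bar above 0.95 rad).
It fails at once if the nut driver or the cutters are touched with over 1 N or moved more than 5 mm (contact force between any of the fingers, the arm and nut_driver above 1 N or distance of any of nut_driver, cutters from where it was at the start of the episode above 0.005 m or contact force between any of the fingers, the arm and cutters above 1 N).
It also fails if it takes over 38 s, if anything falls off the work surface, if the arm or the gripper's body presses on something with over 40 N, if the wrist force passes 120 N, or if a joint passes its speed limit or range.

ROBOT

A 6-joint arm with a two-finger parallel gripper is mounted at the origin on a cart in front of the work surface, level with it; the furniture and walls round the work are solid. World frame = base frame: x ahead of the robot, y to its left, z up, the work surface at z = 0. Lengths are in m, angles in degrees, forces in N, time in s.
With the tool pointing down it reaches from about 0.25 to 0.725 m from the base axis. Payload 9.7 kg.
Tool frame: the origin (TCP) lies on the centre line of the jaws, within the pads' length; the fingertips stand 14 mm ahead of it and the grasp point (between the pads) lies 5 mm behind it; z points along the fingers, y is the line along which they close (so a half turn about z gives the same grasp; the last joint's range is limited). The gripper opens to 85 mm and grips with 20 to 120 N. Pads are 22 mm wide; open, the fingers measure 114 mm over their backs; the gripper's body (76 mm by 85 mm) begins 54 mm behind the grasp point. The pads swing forward as they close: fully open they stand 13 mm farther back than shut.
Start: joints at [72.365, 4.979, 10.078, 95.1, 0, 90], TCP at [0.167, 0.524, 0.245] pointing down, gripper open.
Joint ranges: [-179.16, 179.16], [-48.56, 103.87], [-65.8, 70.77], [-126.05, 130.52], [-82.76, 87.17], [-180, 180]. Speed limits (degrees/s): [127.2, 127.2, 147.25, 180, 180, 180].

INTERFACE

Orientations are given as [roll, pitch, yaw] about the fixed x, y, z axes, in that order (R = Rz(yaw) Ry(pitch) Rx(roll)).
In Python, from workcell import bot, camera, get_calibration, ticket gives the robot as it stands. The module is installed in compiled form; this text tells all that it offers.
- The arm moves only by the tool send_rows, never from a script. Its arguments are lists of equal length, an entry for each row: "linear": the shift along the tool's x, y, z in m, a list of three; "twist": the turn, a rotation vector about the tool's x, y, z in units of 10 degrees (1.0 is 10 degrees), a list of three; "gripper": the opening in per cent of the stroke, from 0 (shut) to 100 (fully open). In form: {"linear": [[x, y, z], ...], "twist": [[wx, wy, wz], ...], "gripper": [gripper, ...]}. A call has 1 to 8 rows; each row shifts and turns the commanded pose from where the row before left it, along the tool's axes as they then stand; what a row does not reach is not made up. A row lasts 1/8 s, in which the tool goes at most 62.5 mm and 10.7 degrees, less where a joint would pass 70% of its speed; a pose out of reach is approached as far as the arm can. A call with a gripper value outside its range is refused whole. The fingers move at their own pace and stop on an object; "grip_force" is the grip in N (left out, the last holds). Time passes only in rows, so rows that do not move let the fingers close. It gives the time, the measured TCP pose, the force, the opening and the grip force at its end, in the units of the state.
- bot.get_obs(): the state, without advancing time (a new reading comes with each control period).
- camera(name): name is "side" or "top"; returns the picture (420x560x3 uint8, red, green, blue); there is no depth.
- get_calibration(name): a dict with "fx", "fy", "cx", "cy" (pixels), "origin" and "orientation" of the camera in the world. Camera axes: x right, y down, z forward; pixel columns grow to the right and rows downward; lengths in m; the calibration is good to about 2 mm. A picture is of the moment at which its call begins. get_calibration takes no time and is no camera call.
- ticket.job_done(): hands the job in; it is judged then, once.
The state is a dict: "time": time; "q": joint angles; "qd": joint speeds; "joint_efforts": joint torques, N m; "ee_pos": TCP position; "tcp_rot": TCP orientation; "wrist_force": force on the tool from outside, world axes, zero at the start; "torque": the same for the moment, N m; "opening": finger opening in m; "grasp_force": force on a finger pad.
Only numpy, scipy, OpenCV 4.12 (cv2) and the standard library are available. Lean on these libraries where they do the work, as an engineer would, in place of code of your own. Each camera call takes 0.05 s, during which the arm holds its last target. There are 200 camera calls.

## Working session

There is one attempt and no reset: what is moved stays moved. The work goes in short steps, Python scripts to look and compute and a tool call to move; the robot and the scene stay as the last step left them, time stands still between calls to the robot, and variables do not carry over. Pictures are saved under pics/ and viewed, at most 10 in all, crops included, and the job is handed in when it is done.

Besides the shell and the picture viewer there is one more tool, called after "Request:" by a JSON object that holds its "op" and its "data", one argument or row to a line. send_rows: Moves the arm, as the interface text tells. Its arguments: {"type":"object","properties":{"linear":{"type":"array"},"twist":{"type":"array"},"gripper":{"type":"array"},"grip_force":{"type":"number"}},"required":["linear","twist","gripper"]}

```bash
mkdir -p pics; python3 - <<'E'
from workcell import bot,camera,get_calibration
import cv2
for n in("top","side"):
    cv2.imwrite(f"pics/{n}0.png",camera(n)[:,:,::-1]); print(get_calibration(n))
o=bot.get_obs(); print(o)
E
```

```text
{'fx': 452.73627895419173, 'fy': 452.73627895419173, 'cx': 278.05556785957003, 'cy': 210.4841930155518, 'origin': array([0.39124661, 0.10523787, 1.1801811 ]), 'orientation': array([-172.26122503,   -0.71118234,  -90.63553371])}
{'fx': 456.88377268081905, 'fy': 456.88377268081905, 'cx': 274.8826907713081, 'cy': 213.04814211352095, 'origin': array([ 0.32973534, -0.65635102,  0.67815184]), 'orientation': array([-127.05783073,   -0.25162275,  -17.34431764])}
{'time': 0.1, 'q': array([7.23647292e+01, 5.00799587e+00, 1.00381095e+01, 9.50983522e+01,
       1.81395313e-03, 8.99999784e+01]), 'qd': array([ 0.00464057,  0.02753072,  0.16560954,  0.00945337, -0.00901254,
       -0.01438992]), 'joint_efforts': array([-2.52056952e-04, -5.21560013e+01,  4.65654373e+01,  1.59479713e-02,
        2.57415832e-05, -1.23082813e-05]), 'ee_pos': array([0.16656181, 0.52397837, 0.24464557]), 'tcp_rot': array([-1.79931761e+02, -1.81397762e-03,  1.62364749e+02]), 'wrist_force': array([-0.73771793,  0.17290199, -1.21310324]), 'torque': array([-0.02455869, -0.03407875, -0.03441594]), 'grasp_force': 0.0, 'opening': 0.08491780492333688}
```

View pics/top0.png

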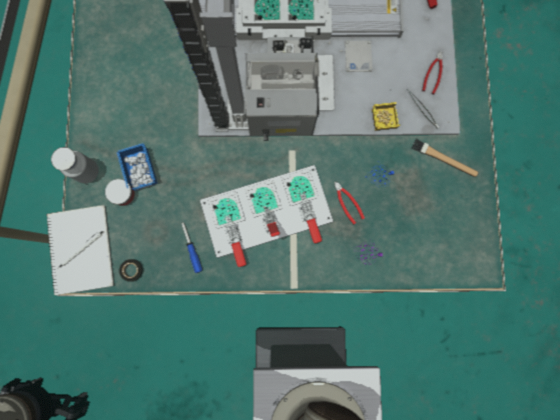

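View pics/side0.png

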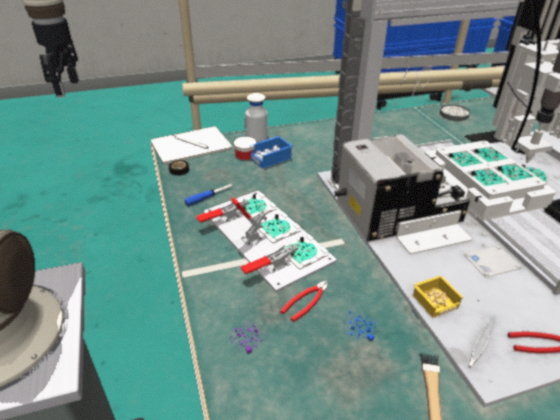

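The top view shows the pallet with corners near (201,201), (315,167), (331,218) and (218,257). The middle clamp is the open one, with a short foreshortened red handle at (272,229). The shut handles are at (239,253) and (315,231), the nut driver at (192,250) and the cutters at (349,203). The side view agrees: the raised red handle is near (241,208). Possible mix-ups are the two shut handles, the red cutters, and the blue and purple blobs at (382,173) and (369,252).

```bash
python3 - <<'E'
import cv2
a=cv2.imread("pics/top0.png")[155:270,190:345]; cv2.imwrite("pics/topc.png",cv2.resize(a,None,fx=5,fy=5,interpolation=cv2.INTER_CUBIC))
a=cv2.imread("pics/side0.png")[175:290,185:340]; cv2.imwrite("pics/sidec.png",cv2.resize(a,None,fx=5,fy=5,interpolation=cv2.INTER_CUBIC))
E
```

```text
(no output)
```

View pics/topc.png

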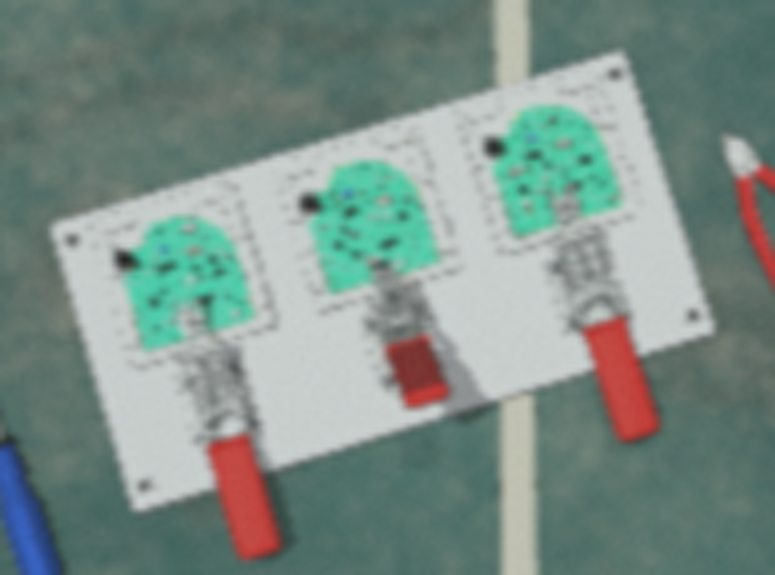

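View pics/sidec.png

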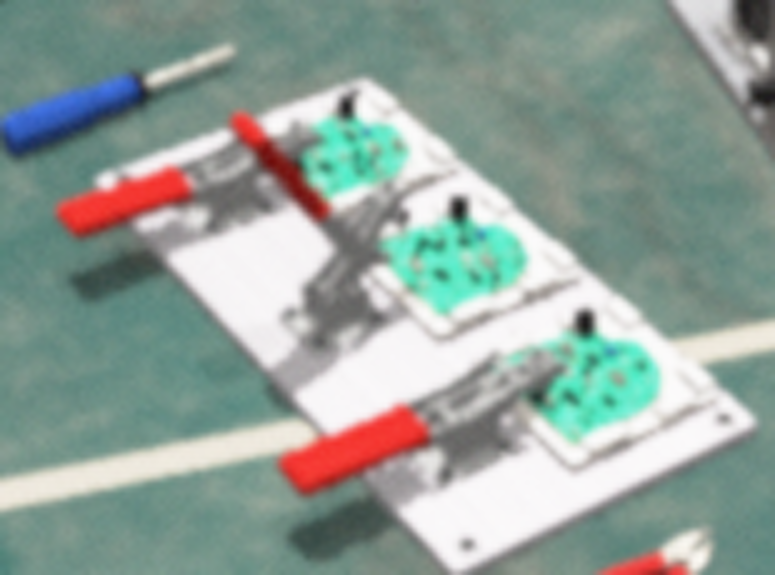

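```bash
cat > h.py <<'E'
import numpy as np
from scipy.spatial.transform import Rotation as R
from scipy.optimize import least_squares
from workcell import get_calibration
C={n:get_calibration(n) for n in("top","side")}
def proj(n,P):
    c=C[n]; p=(np.atleast_2d(P)-c["origin"])@R.from_euler("xyz",c["orientation"],degrees=True).as_matrix()
    return np.c_[c["fx"]*p[:,0]/p[:,2]+c["cx"],c["fy"]*p[:,1]/p[:,2]+c["cy"]]
def onplane(n,uv,z):
    c=C[n]; d=R.from_euler("xyz",c["orientation"],degrees=True).as_matrix()@[(uv[0]-c["cx"])/c["fx"],(uv[1]-c["cy"])/c["fy"],1]
    return c["origin"]+d*(z-c["origin"][2])/d[2]
T=lambda u:np.array(u)/5+[190,155]
S=lambda u:np.array(u)/5+[185,175]
E
python3 - <<'E'
from h import *
K=np.array([[.102,.158,.01],[.102,-.158,.01],[-.056,-.158,.01],[-.056,.158,.01]])
t=T([(50,225),(623,52),(714,330),(134,510)]); s=S([(370,78),(757,425),(455,572),(100,180)])
def W(p,k): return R.from_euler("z",p[2]).apply(k)+[p[0],p[1],0]
for u in("t","s","ts"):
    f=lambda p:np.concatenate([(proj("top",W(p,K))-t).ravel()*("t" in u),(proj("side",W(p,K))-s).ravel()*("s" in u)])
    r=least_squares(f,[.35,.1,.3]); print(u,r.x,np.degrees(r.x[2]),np.abs(r.fun).max())
p=r.x
inv=lambda w:R.from_euler("z",-p[2]).apply(w-[p[0],p[1],0])
# shut handles: end-mid & start-mid of red in top; upper face z=.044
for nm,uv,z in[("L end",(262,555),.044),("L start",(229,440),.047),("R end",(640,437),.044),("R start",(606,325),.047),("boardL near mid",(198,338),.02),("boardM far",(365,160),.022),("M handle tip",(428,400),.128),("M handle tip top",(422,380),.13)]:
    print(nm,inv(onplane("top",T(uv),z)).round(4))
for nm,uv,z in[("L end",(65,215),.044),("R end",(290,465),.044),("M tip",(240,120),.133)]:
    print("side",nm,inv(onplane("side",S(uv),z)).round(4))
E
```

```text
t [0.52839249 0.11281132 0.29059194] 16.649691449556844 0.6478308442571858
s [0.53232116 0.11270737 0.28201019] 16.15799395123809 0.8956731311772046
ts [0.53054983 0.11255411 0.28703814] 16.446074102542745 1.7390453212186117
L end [-0.0996  0.0994  0.044 ]
L start [-0.0401  0.0988  0.047 ]
R end [-0.0989 -0.0986  0.044 ]
R start [-0.0402 -0.0991  0.047 ]
boardL near mid [0.0172 0.1009 0.02  ]
boardM far [ 0.0809 -0.0082  0.022 ]
M handle tip [-0.0562  0.0003  0.128 ]
M handle tip top [-0.0466  0.0003  0.13  ]
side L end [-0.0968  0.0964  0.044 ]
side R end [-0.0945 -0.0998  0.044 ]
side M tip [-0.0521  0.0056  0.133 ]
```

The open clamp is the middle one (clamp_2), confirmed in the crops: its grip points up and it stands between two flat red grips. Measured free ends (-52 mm open, -99 mm shut) match the stated geometry for a clamp origin at pallet x ≈ -21 mm, so clamp_2 is at about (0.510, 0.107) with pallet yaw 16.4°. I'll move above it with the gripper shut.

Request:
{"op": "send_rows", "data": {
  "linear": [
    [-0.0384, -0.0241, 0],
    [-0.0384, -0.0241, 0],
    [-0.0384, -0.0241, 0],
    [-0.0384, -0.0241, 0],
    [-0.0384, -0.0241, 0],
    [-0.0384, -0.0241, 0],
    [-0.0384, -0.0241, 0],
    [-0.0384, -0.0241, 0]
  ],
  "twist": [
    [0, 0, 0],
    [0, 0, 0],
    [0, 0, 0],
    [0, 0, 0],
    [0, 0, 0],
    [0, 0, 0],
    [0, 0, 0],
    [0, 0, 0]
  ],
  "gripper": [0, 0, 0, 0, 0, 0, 0, 0],
  "grip_force": 40
}}

```text
time: 1.1
ee_pos: [0.4017, 0.246, 0.245]
tcp_rot: [-180.0, -0.0, 162.4]
wrist_force: [1.1, 0.3, 0.0]
opening: -0.0002
grasp_force: 0.0
```

Request:
{"op": "send_rows", "data": {
  "linear": [
    [-0.0384, -0.0241, 0],
    [-0.0384, -0.0241, 0],
    [-0.0384, -0.0241, 0],
    [-0.0384, -0.0241, 0],
    [0, 0, 0],
    [0, 0, 0],
    [0, 0, 0],
    [0, 0, 0]
  ],
  "twist": [
    [0, 0, 0],
    [0, 0, 0],
    [0, 0, 0],
    [0, 0, 0],
    [0, 0, 1],
    [0, 0, 1],
    [0, 0, 1],
    [0, 0, 1]
  ],
  "gripper": [0, 0, 0, 0, 0, 0, 0, 0]
}}

```text
time: 2.1
ee_pos: [0.518, 0.1088, 0.2449]
tcp_rot: [-180.0, -0.0, 122.0]
wrist_force: [0.3, 0.1, -0.4]
opening: 0.0002
grasp_force: 0.0
```

Request:
{"op": "send_rows", "data": {
  "linear": [
    [0, 0, 0],
    [0, 0, 0],
    [0, 0, 0],
    [0, 0, 0]
  ],
  "twist": [
    [0, 0, 0.8],
    [0, 0, 0.79],
    [0, 0, 0],
    [0, 0, 0]
  ],
  "gripper": [0, 0, 0, 0]
}}

```text
time: 2.6
ee_pos: [0.5181, 0.1089, 0.2451]
tcp_rot: [-180.0, -0.0, 106.6]
wrist_force: [-0.4, 0.3, -0.4]
opening: 0.0003
grasp_force: 0.0
```

Request:
{"op": "send_rows", "data": {
  "linear": [
    [0, 0, 0.02],
    [0, 0, 0.02],
    [0, 0, 0.02],
    [0, 0, 0.02],
    [0, 0, 0]
  ],
  "twist": [
    [0, 0, 0],
    [0, 0, 0],
    [0, 0, 0],
    [0, 0, 0],
    [0, 0, 0]
  ],
  "gripper": [0, 0, 0, 0, 0]
}}

```text
time: 3.22
ee_pos: [0.5174, 0.1088, 0.1639]
tcp_rot: [-179.8, -0.0, 106.6]
wrist_force: [-0.4, 0.7, 0.1]
opening: 0.0002
grasp_force: 0.0
```

```bash
python3 - <<'E'
from workcell import camera
from h import *
import cv2
a=camera("side")[:,:,::-1][120:290,185:340]
cv2.imwrite("pics/side1.png",cv2.resize(a,None,fx=3.5,fy=3.5,interpolation=cv2.INTER_CUBIC))
o=np.array([.5104,.1066,.01]);r=R.from_euler("z",16.45,degrees=True)
for k in[(-.021,0,.109),(-.0305,0,.1255),(-.0065,0,.141),(.008,0,.141)]: print(k,((proj("side",r.apply(k)+o)-[185,120])*3.5).round(0))
E
```

```text
(-0.021, 0, 0.109) [[189. 295.]]
(-0.0305, 0, 0.1255) [[173. 277.]]
(-0.0065, 0, 0.141) [[208. 243.]]
(0.008, 0, 0.141) [[229. 235.]]
```

View pics/side1.png

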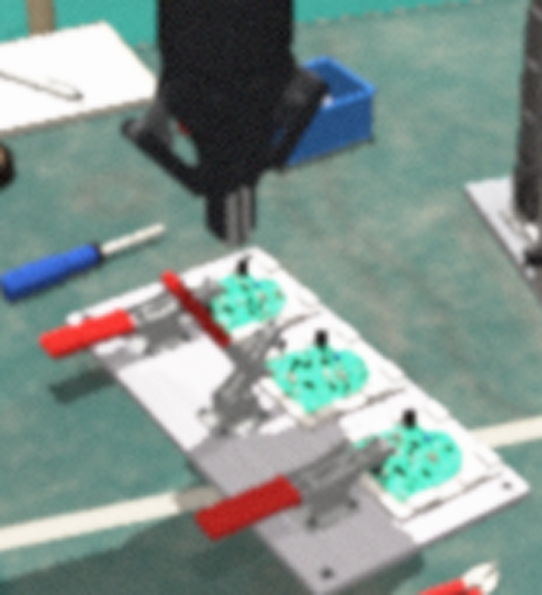

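The view shows the fingertips at (231,240) in the crop, about where predicted, and the handle's free end at (172,275) against a predicted (173,277). I'll lower the tips beside the pressing face and approach it.

Request:
{"op": "send_rows", "data": {
  "linear": [
    [0, 0, 0.015],
    [0, 0, 0.015],
    [0, 0, 0],
    [0, -0.005, 0],
    [0, -0.004, 0],
    [0, -0.002, 0]
  ],
  "twist": [
    [0, 0, 0],
    [0, 0, 0],
    [0, 0, 0],
    [0, 0, 0],
    [0, 0, 0],
    [0, 0, 0]
  ],
  "gripper": [0, 0, 0, 0, 0, 0]
}}

```text
time: 4.03
ee_pos: [0.5075, 0.1058, 0.1358]
tcp_rot: [180.0, 0.0, 106.5]
wrist_force: [0.1, 0.4, 0.2]
opening: -0.0
grasp_force: 0.0
```

Request:
{"op": "send_rows", "data": {
  "linear": [
    [0, -0.003, 0],
    [0, -0.003, 0],
    [0, -0.003, 0.001],
    [0, 0, 0]
  ],
  "twist": [
    [0, 0, 0],
    [0, 0, 0],
    [0, 0, 0],
    [0, 0, 0]
  ],
  "gripper": [0, 0, 0, 0]
}}

```text
time: 4.53
ee_pos: [0.4988, 0.1032, 0.1343]
tcp_rot: [180.0, 0.0, 106.5]
wrist_force: [-0.8, -0.0, 0.6]
opening: -0.0
grasp_force: 0.0
```

Request:
{"op": "send_rows", "data": {
  "linear": [
    [0, -0.0045, 0.0035],
    [0, -0.0045, 0.0035],
    [0, -0.004, 0.004],
    [0, -0.004, 0.004],
    [0, -0.003, 0.0045],
    [0, -0.003, 0.0045],
    [0, 0, 0]
  ],
  "twist": [
    [0, 0, 0],
    [0, 0, 0],
    [0, 0, 0],
    [0, 0, 0],
    [0, 0, 0],
    [0, 0, 0],
    [0, 0, 0]
  ],
  "gripper": [0, 0, 0, 0, 0, 0, 0]
}}

```text
time: 5.4
ee_pos: [0.4764, 0.0966, 0.1098]
tcp_rot: [-179.9, -0.0, 106.5]
wrist_force: [-0.2, 0.7, -0.0]
opening: -0.0001
grasp_force: 0.0
```

```bash
python3 - <<'E'
from workcell import camera
import cv2
a=camera("side")[:,:,::-1][150:280,195:330]
cv2.imwrite("pics/side2.png",cv2.resize(a,None,fx=4.5,fy=4.5,interpolation=cv2.INTER_CUBIC))
E
```

```text
(no output)
```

View pics/side2.png

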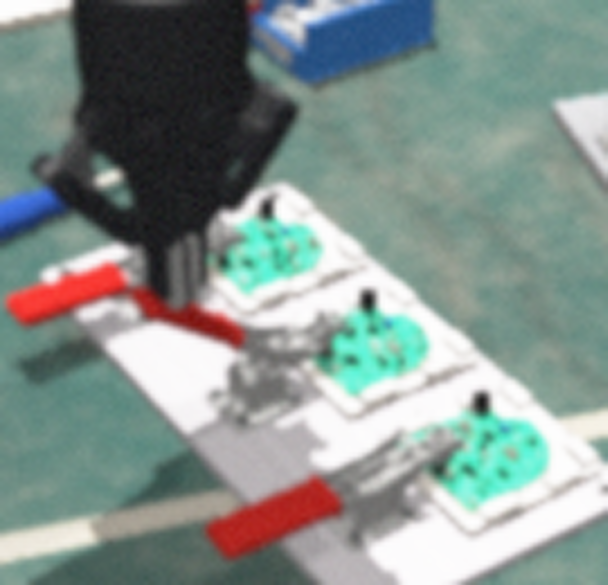

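The handle is about halfway down. The fingertips sit on it near its free end at (175,295), clear of everything else. I'll continue down.

Request:
{"op": "send_rows", "data": {
  "linear": [
    [0, -0.0025, 0.005],
    [0, -0.0025, 0.005],
    [0, -0.002, 0.005],
    [0, -0.0015, 0.005],
    [0, -0.001, 0.005],
    [0, -0.001, 0.005],
    [0, 0, 0.005],
    [0, 0, 0]
  ],
  "twist": [
    [0, 0, 0],
    [0, 0, 0],
    [0, 0, 0],
    [0, 0, 0],
    [0, 0, 0],
    [0, 0, 0],
    [0, 0, 0],
    [0, 0, 0]
  ],
  "gripper": [0, 0, 0, 0, 0, 0, 0, 0]
}}

```text
time: 6.45
ee_pos: [0.4667, 0.0937, 0.0748]
tcp_rot: [-180.0, -0.0, 106.5]
wrist_force: [0.0, -0.7, -0.5]
opening: -0.0
grasp_force: 0.0
```

Request:
{"op": "send_rows", "data": {
  "linear": [
    [0, 0, 0.003],
    [0, 0, 0.003],
    [0, 0, 0.002],
    [0, 0, 0.002],
    [0, 0, 0]
  ],
  "twist": [
    [0, 0, 0],
    [0, 0, 0],
    [0, 0, 0],
    [0, 0, 0],
    [0, 0, 0]
  ],
  "gripper": [0, 0, 0, 0, 0]
}}

```text
time: 7.08
ee_pos: [0.4668, 0.0938, 0.0651]
tcp_rot: [-180.0, 0.0, 106.5]
wrist_force: [1.0, -0.0, 0.0]
opening: 0.0
grasp_force: 0.0
```

Request:
{"op": "send_rows", "data": {
  "linear": [
    [0, 0, 0.0015],
    [0, 0, 0.0015],
    [0, 0, 0.001],
    [0, 0, 0]
  ],
  "twist": [
    [0, 0, 0],
    [0, 0, 0],
    [0, 0, 0],
    [0, 0, 0]
  ],
  "gripper": [0, 0, 0, 0]
}}

```text
time: 7.58
ee_pos: [0.4668, 0.0938, 0.0612]
tcp_rot: [-180.0, 0.0, 106.5]
wrist_force: [0.6, 0.0, 0.5]
opening: -0.0002
grasp_force: 0.0
```

Request:
{"op": "send_rows", "data": {
  "linear": [
    [0, 0, 0.001],
    [0, 0, 0.001],
    [0, 0, 0]
  ],
  "twist": [
    [0, 0, 0],
    [0, 0, 0],
    [0, 0, 0]
  ],
  "gripper": [0, 0, 0]
}}

```text
time: 7.95
ee_pos: [0.4668, 0.0938, 0.0592]
tcp_rot: [-180.0, 0.0, 106.5]
wrist_force: [-0.5, -0.2, 0.3]
opening: 0.0001
grasp_force: 0.0
```

Request:
{"op": "send_rows", "data": {
  "linear": [
    [0, 0, 0.001],
    [0, 0, 0],
    [0, 0, 0]
  ],
  "twist": [
    [0, 0, 0],
    [0, 0, 0],
    [0, 0, 0]
  ],
  "gripper": [0, 0, 0]
}}

```text
time: 8.32
ee_pos: [0.4668, 0.0938, 0.0583]
tcp_rot: [-180.0, 0.0, 106.5]
wrist_force: [0.2, 0.7, 0.3]
opening: 0.0001
grasp_force: 0.0
```

```bash
python3 - <<'E'
from workcell import camera
import cv2
a=camera("side")[:,:,::-1][165:275,195:310]
cv2.imwrite("pics/side3.png",cv2.resize(a,None,fx=5,fy=5,interpolation=cv2.INTER_CUBIC))
E
```

```text
(no output)
```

View pics/side3.png

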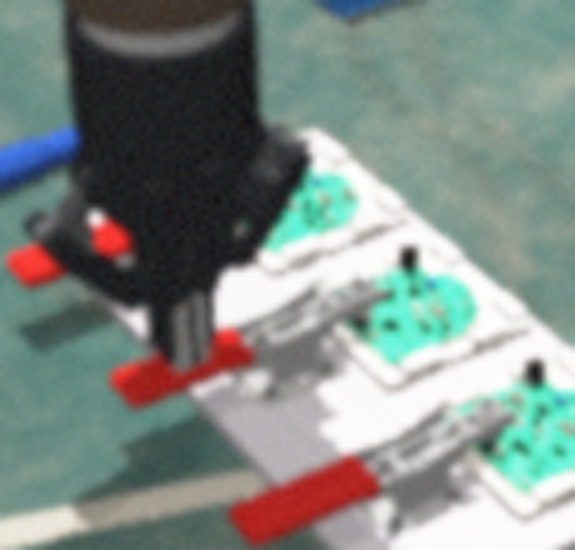

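The handle is nearly flat, with the fingertips on its middle at (185,360). There is still no force on the wrist, so I'll press on in small steps until it meets the stop.

Request:
{"op": "send_rows", "data": {
  "linear": [
    [0, 0, 0.0007],
    [0, 0, 0],
    [0, 0, 0]
  ],
  "twist": [
    [0, 0, 0],
    [0, 0, 0],
    [0, 0, 0]
  ],
  "gripper": [0, 0, 0]
}}

```text
time: 8.75
ee_pos: [0.4668, 0.0938, 0.0576]
tcp_rot: [-180.0, -0.0, 106.5]
wrist_force: [-0.6, 0.3, 0.4]
opening: 0.0004
grasp_force: 0.0
```

Request:
{"op": "send_rows", "data": {
  "linear": [
    [0, 0, 0.0007],
    [0, 0, 0],
    [0, 0, 0]
  ],
  "twist": [
    [0, 0, 0],
    [0, 0, 0],
    [0, 0, 0]
  ],
  "gripper": [0, 0, 0]
}}

```text
time: 9.12
ee_pos: [0.4668, 0.0938, 0.0569]
tcp_rot: [-180.0, -0.0, 106.5]
wrist_force: [-0.2, 0.2, 0.2]
opening: 0.0003
grasp_force: 0.0
```

Request:
{"op": "send_rows", "data": {
  "linear": [
    [0, 0, 0.0007],
    [0, 0, 0],
    [0, 0, 0]
  ],
  "twist": [
    [0, 0, 0],
    [0, 0, 0],
    [0, 0, 0]
  ],
  "gripper": [0, 0, 0]
}}

```text
time: 9.5
ee_pos: [0.4668, 0.0938, 0.0562]
tcp_rot: [-180.0, -0.0, 106.5]
wrist_force: [0.4, 0.4, -0.3]
opening: 0.0002
grasp_force: 0.0
```

Request:
{"op": "send_rows", "data": {
  "linear": [
    [0, 0, 0.0007],
    [0, 0, 0],
    [0, 0, 0]
  ],
  "twist": [
    [0, 0, 0],
    [0, 0, 0],
    [0, 0, 0]
  ],
  "gripper": [0, 0, 0]
}}

```text
time: 9.88
ee_pos: [0.4668, 0.0938, 0.0555]
tcp_rot: [180.0, 0.0, 106.5]
wrist_force: [-0.5, -0.1, -0.9]
opening: -0.0001
grasp_force: 0.0
```

Request:
{"op": "send_rows", "data": {
  "linear": [
    [0, 0, 0.0007],
    [0, 0, 0],
    [0, 0, 0]
  ],
  "twist": [
    [0, 0, 0],
    [0, 0, 0],
    [0, 0, 0]
  ],
  "gripper": [0, 0, 0]
}}

```text
time: 10.25
ee_pos: [0.4668, 0.0938, 0.0548]
tcp_rot: [180.0, -0.0, 106.5]
wrist_force: [0.6, -0.4, -0.3]
opening: 0.0003
grasp_force: 0.0
```

```bash
python3 - <<'E'
from workcell import camera
from h import *
import cv2
a=camera("side")[:,:,::-1][210:280,205:305]
cv2.imwrite("pics/side4.png",cv2.resize(a,None,fx=8,fy=8,interpolation=cv2.INTER_CUBIC))
o=np.array([.5104,.1066,.01]);r=R.from_euler("z",16.45,degrees=True)
for k in[(-.058,0,.034),(-.077,0,.035),(-.077,-.0115,.035),(-.077,-.1115,.035),(-.077,-.1,.035),(-.077,-.1115,.025),(-.015,-.1,.03),(-.0454,0,.0308),(-.0454,-.011,.0308)]: print(k,((proj("side",r.apply(k)+o)-[205,210])*8).round(0))
E
```

```text
(-0.058, 0, 0.034) [[164. 225.]]
(-0.077, 0, 0.035) [[101. 248.]]
(-0.077, -0.0115, 0.035) [[121. 271.]]
(-0.077, -0.1115, 0.035) [[316. 494.]]
(-0.077, -0.1, 0.035) [[292. 467.]]
(-0.077, -0.1115, 0.025) [[317. 524.]]
(-0.015, -0.1, 0.03) [[502. 388.]]
(-0.0454, 0, 0.0308) [[206. 217.]]
(-0.0454, -0.011, 0.0308) [[226. 240.]]
```

View pics/side4.png

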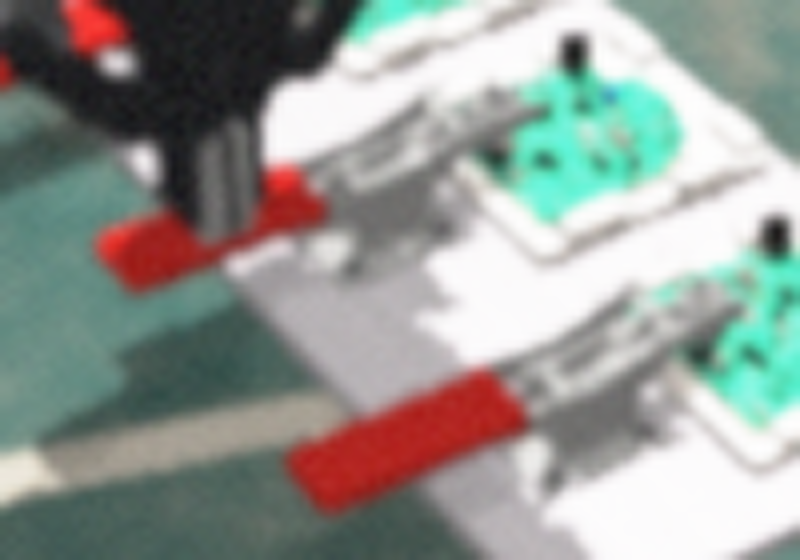

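The middle handle's free end, (95,245) to (140,293), is offset from its neighbour's, (287,465) to (330,515), by almost exactly the predicted station spacing of (191,219). It therefore looks flat to within about 1 mm. I'll press in 0.5 mm steps until the wrist shows firm contact on the stop.

Request:
{"op": "send_rows", "data": {
  "linear": [
    [0, 0, 0.0005],
    [0, 0, 0]
  ],
  "twist": [
    [0, 0, 0],
    [0, 0, 0]
  ],
  "gripper": [0, 0]
}}

```text
time: 10.55
ee_pos: [0.4669, 0.0938, 0.0543]
tcp_rot: [180.0, 0.0, 106.5]
wrist_force: [-0.3, 0.6, 0.0]
opening: -0.0
grasp_force: 0.1
```

Request:
{"op": "send_rows", "data": {
  "linear": [
    [0, 0, 0.0005],
    [0, 0, 0]
  ],
  "twist": [
    [0, 0, 0],
    [0, 0, 0]
  ],
  "gripper": [0, 0]
}}

```text
time: 10.8
ee_pos: [0.4668, 0.0938, 0.0538]
tcp_rot: [-180.0, 0.0, 106.5]
wrist_force: [-0.3, 1.0, 0.8]
opening: 0.0
grasp_force: 0.2
```

Request:
{"op": "send_rows", "data": {
  "linear": [
    [0, 0, 0.0005],
    [0, 0, 0]
  ],
  "twist": [
    [0, 0, 0],
    [0, 0, 0]
  ],
  "gripper": [0, 0]
}}

```text
time: 11.05
ee_pos: [0.4668, 0.0938, 0.0533]
tcp_rot: [180.0, 0.0, 106.5]
wrist_force: [0.5, -0.3, 0.7]
opening: 0.0005
grasp_force: 0.4
```

Request:
{"op": "send_rows", "data": {
  "linear": [
    [0, 0, 0.0005],
    [0, 0, 0]
  ],
  "twist": [
    [0, 0, 0],
    [0, 0, 0]
  ],
  "gripper": [0, 0]
}}

```text
time: 11.3
ee_pos: [0.4669, 0.0938, 0.0528]
tcp_rot: [180.0, 0.0, 106.5]
wrist_force: [0.1, -0.4, 0.3]
opening: -0.0003
grasp_force: 0.5
```

Request:
{"op": "send_rows", "data": {
  "linear": [
    [0, 0, 0.0005],
    [0, 0, 0]
  ],
  "twist": [
    [0, 0, 0],
    [0, 0, 0]
  ],
  "gripper": [0, 0]
}}

```text
time: 11.55
ee_pos: [0.4668, 0.0938, 0.0523]
tcp_rot: [180.0, 0.0, 106.5]
wrist_force: [-1.4, -0.7, 1.6]
opening: -0.0002
grasp_force: 0.7
```

Request:
{"op": "send_rows", "data": {
  "linear": [
    [0, 0, 0.0005],
    [0, 0, 0]
  ],
  "twist": [
    [0, 0, 0],
    [0, 0, 0]
  ],
  "gripper": [0, 0]
}}

```text
time: 11.8
ee_pos: [0.4668, 0.0938, 0.0518]
tcp_rot: [-180.0, 0.0, 106.5]
wrist_force: [-1.3, -0.2, 2.3]
opening: 0.0001
grasp_force: 1.0
```

Request:
{"op": "send_rows", "data": {
  "linear": [
    [0, 0, 0.0005],
    [0, 0, 0]
  ],
  "twist": [
    [0, 0, 0],
    [0, 0, 0]
  ],
  "gripper": [0, 0]
}}

```text
time: 12.05
ee_pos: [0.4668, 0.0938, 0.0513]
tcp_rot: [-180.0, -0.0, 106.5]
wrist_force: [-2.0, -0.8, 2.5]
opening: -0.0002
grasp_force: 1.2
```

Request:
{"op": "send_rows", "data": {
  "linear": [
    [0, 0, 0.0005],
    [0, 0, 0]
  ],
  "twist": [
    [0, 0, 0],
    [0, 0, 0]
  ],
  "gripper": [0, 0]
}}

```text
time: 12.3
ee_pos: [0.4668, 0.0938, 0.0508]
tcp_rot: [-180.0, 0.0, 106.5]
wrist_force: [-2.3, -0.7, 3.3]
opening: 0.0004
grasp_force: 1.4
```

Request:
{"op": "send_rows", "data": {
  "linear": [
    [0, 0, 0.0005],
    [0, 0, 0]
  ],
  "twist": [
    [0, 0, 0],
    [0, 0, 0]
  ],
  "gripper": [0, 0]
}}

```text
time: 12.55
ee_pos: [0.4668, 0.0938, 0.0503]
tcp_rot: [-180.0, -0.0, 106.5]
wrist_force: [-2.7, -0.0, 2.4]
opening: 0.0001
grasp_force: 1.6
```

Request:
{"op": "send_rows", "data": {
  "linear": [
    [0, 0, 0.001],
    [0, 0, 0.001],
    [0, 0, 0]
  ],
  "twist": [
    [0, 0, 0],
    [0, 0, 0],
    [0, 0, 0]
  ],
  "gripper": [0, 0, 0]
}}

```text
time: 12.92
ee_pos: [0.4668, 0.0938, 0.0482]
tcp_rot: [-180.0, 0.0, 106.5]
wrist_force: [-4.1, -1.1, 4.1]
opening: -0.0001
grasp_force: 2.1
```

```bash
python3 - <<'E'
from workcell import camera
import cv2,numpy as np
b=cv2.resize(camera("side")[:,:,::-1][210:280,205:305],None,fx=8,fy=8,interpolation=cv2.INTER_CUBIC)
cv2.imwrite("pics/side5.png",b)
a=cv2.imread("pics/side4.png")
for i in(a,b):
    m=(i[:,:,2].astype(int)>110)&(i[:,:,1]<80)
    for lo,hi in((215,330),(350,540)):
        ys,xs=np.nonzero(m[lo:hi]); ys+=lo; e=xs<xs.min()+50; print(xs.min(),ys[e].mean().round(1),ys[e].max())
E
```

```text
100 255.4 291
284 473.0 514
103 280.2 318
284 473.1 513
```

View pics/side5.png

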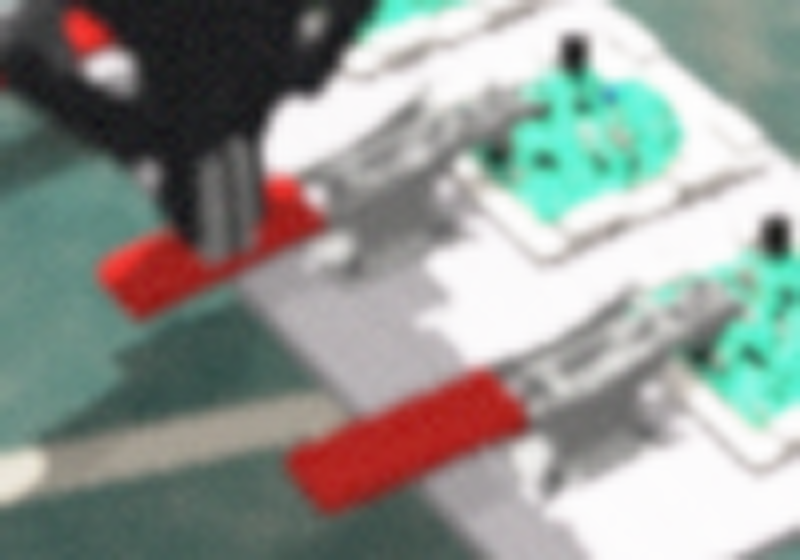

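Pressing has moved the free end from (100,245) to (100,273), about 9 mm, which puts it slightly below the line joining its neighbours. The stop appears to be springy, so that is enough. I'll withdraw and check where it settles.

Request:
{"op": "send_rows", "data": {
  "linear": [
    [0, 0, -0.002],
    [0, 0, -0.003],
    [0, 0, -0.005],
    [0, 0, -0.01],
    [0, 0, -0.02],
    [0, 0, -0.03],
    [0, 0, -0.04],
    [0, 0, 0]
  ],
  "twist": [
    [0, 0, 0],
    [0, 0, 0],
    [0, 0, 0],
    [0, 0, 0],
    [0, 0, 0],
    [0, 0, 0],
    [0, 0, 0],
    [0, 0, 0]
  ],
  "gripper": [0, 0, 0, 0, 0, 0, 0, 0]
}}

```text
time: 13.98
ee_pos: [0.4684, 0.0941, 0.1619]
tcp_rot: [179.7, 0.0, 106.5]
wrist_force: [-0.3, 0.1, 0.3]
opening: 0.0003
grasp_force: 0.0
```

```bash
python3 - <<'E'
from workcell import camera
from h import *
import cv2
f=camera("side")[:,:,::-1]; cv2.imwrite("pics/side6f.png",f)
b=cv2.resize(f[200:280,195:295],None,fx=7.5,fy=7.5,interpolation=cv2.INTER_CUBIC)
cv2.imwrite("pics/side6.png",b)
i=cv2.resize(f[210:280,205:305],None,fx=8,fy=8,interpolation=cv2.INTER_CUBIC)
m=(i[:,:,2].astype(int)>110)&(i[:,:,1]<80)
for lo,hi in((215,330),(350,540)):
    ys,xs=np.nonzero(m[lo:hi]); ys+=lo; e=xs<xs.min()+50; print(xs.min(),ys[e].mean().round(1),ys[e].max())
E
```

```text
100 256.7 291
284 472.9 514
```

View pics/side6.png

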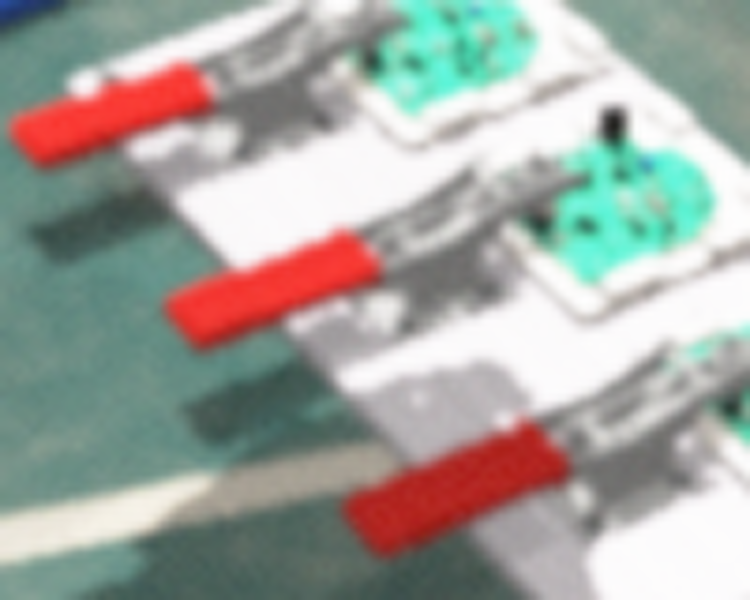

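All three handles now lie in line: the free ends at (12,128), (165,305) and (347,510) are collinear to within about 2 px. The middle bar sits on the board like the others, and the gripper is clear.

```bash
python3 -c "
from workcell import ticket
print(ticket.job_done())"
```

```text
the job is handed in; nothing more can be done
None
```

I pressed the open middle clamp's handle down until it lay in line with its neighbours with the bar down on the board, withdrew clear at about 14 s, and handed the job in; the hand-in returned no verdict, and the foot's force on the board could not be measured.

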